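# Hang the thermometer on the snap hook inside the proving cabinet

## Robot

A 6-joint arm with a two-finger parallel gripper is mounted at the origin on a cart in front of the work surface, level with it; the furniture and walls round the work are solid. World frame = base frame: x ahead of the robot, y to its left, z up, the work surface at z = 0. Lengths are in m, angles in rad, forces in N, time in s.
With the tool pointing down it reaches from about 0.35 to 0.975 m from the base axis. Payload 4.9 kg.
Tool frame: the origin (TCP) lies midway between the tips of the shut fingers; the grasp point (between the pads) lies 19 mm behind it; z points along the fingers, y is the line along which they close (so a half turn about z gives the same grasp; the last joint's range is limited). The gripper opens to 85 mm and grips with 20 to 120 N. Pads are 22 mm wide; open, the fingers measure 114 mm over their backs; the gripper's body (76 mm by 85 mm) begins 54 mm behind the grasp point. The pads swing forward as they close: fully open they stand 13 mm farther back than shut.
Start: joints at [-1.265, 0.053, 1.613, -0, 1.476, -0.119], TCP at [0.258, -0.569, 0.231] pointing down, gripper open.
Joint ranges: [-3.01, 3.01], [-1.01, 2.22], [0.06, 2.58], [-1.02, 4.17], [0.09, 2.62], [-3.14, 3.14]. Speed limits (rad/s): [2.57, 2.57, 3.14, 3.14, 3.14, 3.14].

## Interface

Orientations are given as a unit quaternion [w, x, y, z].
In Python, from plant import state, grab_frame, job_done, cut_out, place_of gives the robot as it stands.
- The arm moves only by the tool jog_arm, never from a script. Its argument "motion" is text: rows parted by semicolons, each of 7 numbers parted by spaces: the opening in per cent of the stroke, from 0 (shut) to 100 (fully open), then the shift along the tool's x, y, z as a fraction of full scale, then the turn, a rotation vector about the tool's x, y, z as a fraction of full scale. A call has exactly 5 rows; each row is the pose to reach, as a shift and turn from the pose commanded when the call began, along the tool's axes at that moment; what a row does not reach only later rows make up. Full scale, the value 1, is 50 cm for a shift and 1.5 rad for a turn. A row lasts 1/8 s, in which the tool goes at most 62.5 mm and 10.7 degrees, less where a joint would pass 70% of its speed; a pose out of reach is approached as far as the arm can. A call with a number of a shift or a turn outside -1 to 1 is refused whole. A call with a gripper value outside its range is refused whole. The fingers move at their own pace and stop on an object; the grip force is fixed at half the most. Time passes only in rows, so rows that repeat a pose let the fingers close, or fill a call up. It gives the time, the measured TCP pose, the force, the opening and the grip force at its end, in the units of the state.
- state(): the state, without advancing time (a new reading comes with each control period).
- grab_frame(name): name is "scene" or "top"; returns a dict with "color" (384x512x3 uint8, red, green, blue), "range_z" (384x512 float32, m along the optical axis (not along the pixel's ray), 0 where there is no reading), "intrinsics" (3x3 intrinsics, pixels), "k1" (the pictures are not rectified: a ray, as slopes to the right and down, at radius r is drawn at 1 + k1 r^2 times it, then the intrinsics apply), "world_from_camera" (4x4, takes a point from camera to world coordinates). Camera axes: x right, y up, looking along -z (the intrinsics and any distortion apply to the point x, -y, -z); pixel columns grow to the right and rows downward; lengths in m; the calibration is good to about 2 mm. A picture is of the moment at which its call begins.
- job_done(): hands the job in; it is judged then, once.
Trained networks look in the newest picture that a camera, given by its name, has taken for a name from the list of things; names that differ only in an ending like _2 or _b are one class to them, and where a whole thing is asked for, a point or a joint stands for the part that bears it (a point fixed in the world has none). Each returns a list of dicts, best first, with "p" (0 to 1); they miss things now and then, are a little off and sometimes report something else, mostly with a low value. They report only what shows in the picture. A call takes as long as a camera call.
- cut_out(camera, thing): "pixels" (384x512 bool, what is visible of it).
- place_of(camera, thing): "at" ([x, y, z] in m, in world coordinates, good to about 4 mm: a listed point, or the origin of a listed thing).
The state is a dict: "time": time; "joint_pos": joint angles; "joint_vel": joint speeds; "joint_efforts": joint torques, N m; "tool_pos": TCP position; "tool_rot": TCP orientation; "contact_force": force on the tool from outside, world axes, zero at the start; "ft_torque": the same for the moment, N m; "gripper_width": opening from 0.0 (shut) to 1.0 (fully open); "grasp_force": force on a finger pad.
Only numpy, scipy, OpenCV 4.12 (cv2) and the standard library are available. Lean on these libraries where they do the work, as an engineer would, in place of code of your own. Each camera call takes 0.05 s, during which the arm holds its last target. There are 200 camera calls.

## Task

Pick up the standing thermometer by its red handle and bring it upright through the open front of the wooden proving cabinet, dial facing out through the doorway, without bumping the cabinet with the thermometer or the gripper. Hang its cross pin in the hook inside and press it down past the sprung keeper until it is fully home, so that it snaps in and the red flag under the pin goes all the way down; bed it there with a steady downward push of about 20 N for half a second (more than 35 N on the hook harms it), then ease off and let go so that it hangs free. Do not push about the ramekin, the star cutter or the kitchen timer.

Things in the scene. Friction and masses are not known exactly. Their poses are not given: they have to be found in the camera images.
- gauge: loose steel thermometer, about 200 g, standing upright, 230 mm tall. Origin: centre of its underside, z up the stem, dial faces -x. Foot 40 (x) x 50 (y) x 6 mm; dial case 40 mm across, 14 thick, centre 24 mm up; square stem 9 mm; cross pin along y, 8 mm diameter, 56 mm long, 116 mm up; red handle 16 x 16 mm, 190 to 230 mm up
- gauge_grip (a point): point in the red handle, 212 mm above the underside of the foot, where to grip it from above (axes as the thermometer's)
- gauge_pin (a point): middle of the thermometer's cross pin, 116 mm above the underside of the foot
- gauge_dial (a point): point 9 mm in front of the thermometer's stem axis, before the dial face, 24 mm up
- cabinet: fixed wooden cabinet, 180 deep (x) x 200 wide (y) x 204 mm high, white front and roof. Origin: centre of its underside, z up, +x from the doorway inward. Doorway in the front (x = -90 mm): 90 mm wide, centred on y = 0, from the 10 mm floor board up to the roof, no lintel
- hook_plate: fixed dark plate on the inner back wall; its axes are parallel to the cabinet's. Origin: where the pin's axis ends when home if the hook stands at mid height: cabinet x = +45 mm, y = 0, 146 mm up. The unyielding hook is clamped to the plate at an unknown height, up to 10 mm lower or higher than that: not measured, find it by feel
- roof_slot (a point): front end of the slot in the cabinet's roof, on the roof's top face at the doorway, 204 mm up (roof 8 mm thick). The slot is 32 mm wide, centred on the cabinet's y = 0, open at the front and runs 150 mm back: the thermometer's stem travels in it while the gripper stays above the roof
- hook_mouth (a point): mid-height position of the hook's open mouth, 20 mm above the plate's origin. Hook: two upturned wires 38 mm apart, either side of the stem. Above the pin's home: front tips, leaning 18 mm forward, reach 20 mm up, rear stops 26 mm. A pin coming down is led in if its axis is 8 mm before to 1 mm behind the origin in x; play at home 1.5 mm fore and aft
- keeper (a joint): two sprung orange noses with sloping tops over the seat, on the hook; 0 m at rest, 0.002 to 0.003 pushed back while the pin passes, then 0 again. The pin meets them 13 to 20 mm above home, needs some 3 to 12 N of downward push until 8 mm above home, then snaps through and meets firm bottom at home
- flag (a joint): red flag under the seat, pushed down by the pin, held down by the weight of the thermometer (springs back with under 1 N); 0 m when empty, more than 0.0045 when the pin is fully home, 0.006 is its stop
- ramekin_a: small white ramekin, 62 mm across, 36 mm high, origin centre of underside; leave it alone
- cutter_star2: tin star biscuit cutter, 71 x 68 x 21 mm, origin centre of underside; leave it alone
- kitchen_timer: red and white round kitchen timer, 62 mm across, 56 mm high, origin centre of underside; leave it alone

How it is judged:
On the way, in this order (a step that is already met when the one before it is completed fails the run):
1. the thermometer is inside the cabinet, held up by the fingers (x of gauge_pin in the frame of hook_plate above -0.05 m and horizontal distance between gauge_pin and hook_plate below 0.06 m and height (world z) of gauge above 0.03 m and contact force between the fingers and gauge above 1 N), for 0.05 s.
2. the pin pushes the keeper back while the fingers hold the thermometer (value of joint keeper above 0.001 m and contact force between gauge and hook_plate above 1 N and contact force between the fingers and gauge above 1 N).
3. the pin, home in the hook with flag down and keeper back, is pushed down by the fingers (value of joint flag above 0.0035 m and value of joint keeper below 0.001 m and contact force between gauge and hook_plate above 12 N and contact force between the fingers and gauge above 1 N), for 0.25 s.
At the end, for the whole second after the job is handed in: The thermometer hangs upright (0.15 rad) by its pin in the hook, dial outward, still and let go: flag down over 3.5 mm, keeper within 1 mm of rest, pin within 9 mm of the plate's origin from above, not leaning on the cabinet (under 0.3 N); ramekin, cutter, timer moved under 20 mm (value of joint flag above 0.0035 m and value of joint keeper below 0.001 m and contact force between gauge and hook_plate above 0.4 N and contact force between gauge and cabinet below 0.3 N and x of gauge_dial in the frame of hook_plate below 0 m and horizontal distance between gauge_pin and hook_plate below 0.009 m and angle between the z axis of gauge and the z axis of hook_plate, either way round below 0.15 rad and height (world z) of gauge above 0.014 m and linear speed of gauge below 0.02 m/s and distance of each of ramekin_a, cutter_star2, kitchen_timer from where it was at the start of the episode below 0.02 m); the robot touches nothing.
It fails at once if thermometer pressed on the hook with more than 35 N (contact force between gauge and hook_plate above 35 N).
It fails at once if thermometer bumps the cabinet (over 5 N) (contact force between gauge and cabinet above 5 N).
It fails at once if gripper or arm bumps the cabinet or the hook (over 5 N) (contact force between any of the fingers, the arm and cabinet above 5 N or contact force between any of the fingers, the arm and hook_plate above 5 N).
It fails at once if a bystander is pushed more than 20 mm (distance of any of ramekin_a, cutter_star2, kitchen_timer from where it was at the start of the episode above 0.02 m).
It also fails if it takes over 64 s, if anything falls off the work surface, if the arm or the gripper's body presses on something with over 40 N, if the wrist force passes 120 N, or if a joint passes its speed limit or range.

## Working session

There is one attempt and no reset: what is moved stays moved. The work goes in short steps, Python scripts to look and compute and a tool call to move; the robot and the scene stay as the last step left them, time stands still between calls to the robot, and variables do not carry over. Pictures are saved under pics/ and viewed, at most 10 in all, crops included, and the job is handed in when it is done.

Besides the shell and the picture viewer there is one more tool, called after "Call:" as name(argument=value, ...) on one line, values as JSON. jog_arm: Moves the arm, as the interface text tells. Shift numbers are shares of 50 cm and turn numbers shares of 1.5 rad, none past 1 either way. Its arguments: {"type":"object","properties":{"motion":{"type":"string"}},"required":["motion"]}

```bash
mkdir -p pics
cat > h.py <<'E'
import numpy as np,cv2
from plant import *
def pts(f,mask=None):
    z=f["range_z"];K=f["intrinsics"];v,u=np.nonzero((z>0)&(mask if mask is not None else True))
    d=np.stack([(u-K[0,2])/K[0,0],(v-K[1,2])/K[1,1]],1);s=d.copy()
    for _ in range(10): s=d/(1+f["k1"]*(s**2).sum(1,keepdims=True))
    zz=z[v,u];P=np.stack([s[:,0]*zz,-s[:,1]*zz,-zz,np.ones_like(zz)],1)
    return (P@f["world_from_camera"].T)[:,:3],u,v
E
python3 - <<'E'
from h import *
ims=[]
for c in("scene","top"):
    f=grab_frame(c);ims.append(f["color"][...,::-1])
    np.savez(f"{c}.npz",**f)
    for t in("gauge","gauge_grip","gauge_pin","gauge_dial","cabinet","hook_plate","roof_slot","hook_mouth","ramekin_a","cutter_star2","kitchen_timer"):
        r=place_of(c,t);print(c,t,[(np.round(x["at"],3).tolist(),round(x["p"],2)) for x in r[:2]])
cv2.imwrite("pics/a.png",cv2.resize(ims[0],(800,600)));cv2.imwrite("pics/b.png",cv2.resize(ims[1],(800,600)))
print(state())
E
```

```text
scene gauge []
scene gauge_grip [([0.44, 0.176, 0.211], 0.75)]
scene gauge_pin [([0.438, 0.183, 0.116], 0.85)]
scene gauge_dial [([0.436, 0.191, 0.021], 0.73)]
scene cabinet []
scene hook_plate []
scene roof_slot [([0.608, 0.045, 0.001], 0.6)]
scene hook_mouth [([0.44, 0.184, -0.0], 0.58)]
scene ramekin_a [([0.432, 0.043, -0.002], 0.93)]
scene cutter_star2 []
scene kitchen_timer [([0.377, 0.31, 0.001], 0.86), ([0.607, 0.044, -0.002], 0.17)]
top gauge [([0.437, 0.178, -0.0], 0.77)]
top gauge_grip [([0.438, 0.18, 0.214], 0.71)]
top gauge_pin [([0.439, 0.185, 0.116], 0.8)]
top gauge_dial [([0.438, 0.194, 0.023], 0.56)]
top cabinet [([0.425, -0.231, -0.001], 0.89)]
top hook_plate [([0.437, 0.18, -0.003], 0.65), ([0.448, -0.272, 0.146], 0.48)]
top roof_slot [([0.378, -0.155, 0.204], 0.59)]
top hook_mouth [([0.451, -0.271, 0.167], 0.55)]
top ramekin_a [([0.431, 0.042, -0.001], 0.83)]
top cutter_star2 [([0.605, 0.048, 0.002], 0.54), ([0.439, 0.179, 0.209], 0.51)]
top kitchen_timer [([0.38, 0.311, -0.005], 0.64)]
{'time': 1.2, 'joint_pos': array([-1.26502449e+00,  5.27008528e-02,  1.61288310e+00,  4.31160595e-06,
        1.47601067e+00, -1.18994522e-01]), 'joint_vel': array([ 0.0005574 ,  0.00103956, -0.00197706, -0.00067626,  0.00090505,
       -0.00034864]), 'joint_efforts': array([-1.24334183e-03, -3.93689418e+01, -3.70461202e+01, -2.34908484e-04,
        6.17903206e-04,  5.95839623e-06]), 'tool_pos': array([ 0.2575677 , -0.56944354,  0.23131315]), 'tool_rot': array([-1.18066638e-06,  9.77531383e-01,  2.10789931e-01,  2.04493608e-06]), 'contact_force': array([-0.0339238 ,  0.14324827,  0.4964601 ]), 'ft_torque': array([ 0.01030733, -0.04566805,  0.00795038]), 'grasp_force': 0.0, 'gripper_width': 1.0022276168298325}
```

View pics/a.png

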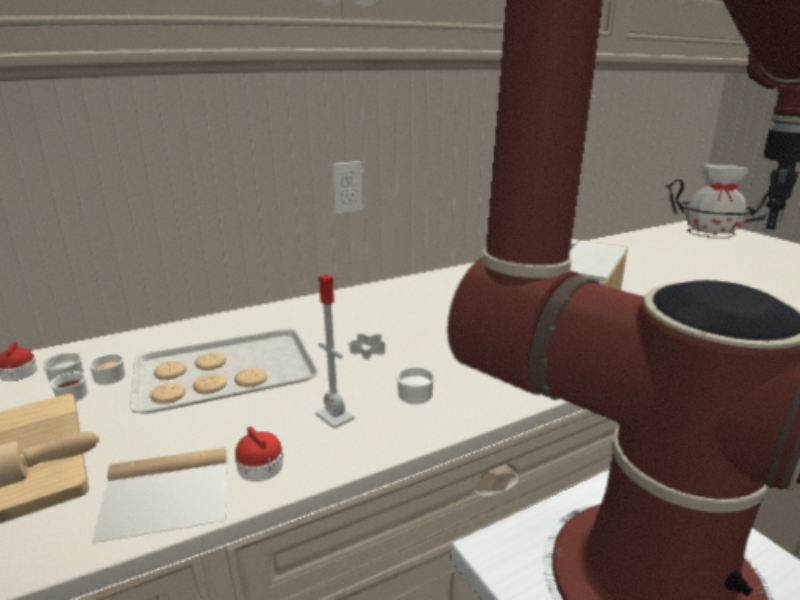

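View pics/b.png

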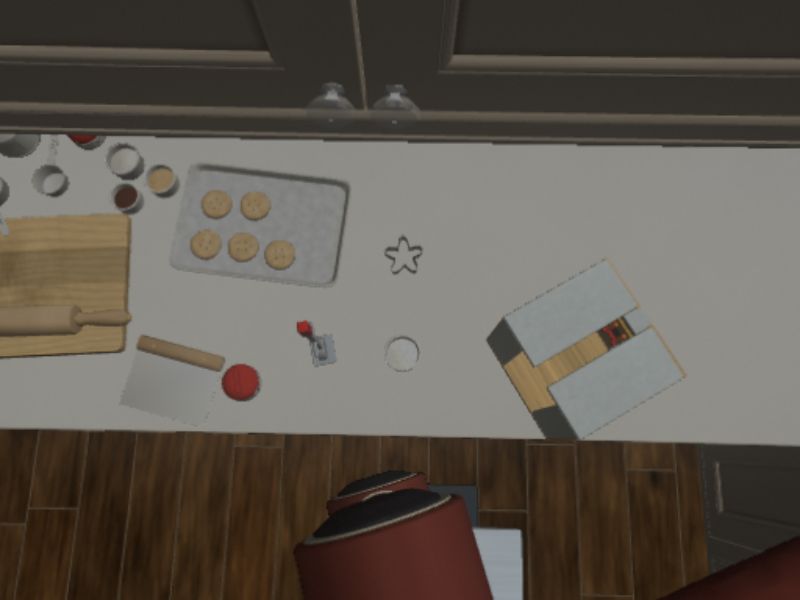

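The gauge stands at view-b pixel (322,350). The cabinet's doorway faces lower left at (525,390), and the hook shows at the slot's rear (615,333). Next I fit the yaws.

Run:
```python
from h import *
f=dict(np.load("top.npz"))
P,u,v=pts(f)
m=(abs(P[:,2]-.204)<.006)&(P[:,1]<-.05)&(P[:,1]>-.42)&(P[:,0]<.62)&(P[:,0]>.25)
Q=P[m];r=cv2.minAreaRect((Q[:,:2]*1000).astype(np.float32));print("roof",len(Q),Q[:,2].mean(),r,cv2.boxPoints(r).round(0).tolist())
m=(abs(P[:,2]-.006)<.005)&(np.hypot(P[:,0]-.438,P[:,1]-.18)<.05);
z=P[(np.hypot(P[:,0]-.438,P[:,1]-.18)<.1)]
for lo,hi in((.003,.012),(.012,.05),(.10,.125),(.19,.226),(.226,.24)):
    a=z[(z[:,2]>lo)&(z[:,2]<hi)]
    if len(a)>4:
        r=cv2.minAreaRect((a[:,:2]*1000).astype(np.float32));print(lo,len(a),a.mean(0).round(4),r)
g=dict(np.load("scene.npz"));S,_,_=pts(g)
z=S[(np.hypot(S[:,0]-.438,S[:,1]-.18)<.06)]
for lo,hi in((.003,.012),(.012,.05),(.06,.1),(.111,.121),(.19,.226),(.226,.24)):
    a=z[(z[:,2]>lo)&(z[:,2]<hi)]
    if len(a)>4:
        r=cv2.minAreaRect((a[:,:2]*1000).astype(np.float32));print("S",lo,len(a),a.mean(0).round(4),r)
# cut-outs
for t in("gauge","hook_plate"):
    for x in cut_out("top",t)[:2]: 
        k=x["pixels"];print(t,x["p"],k.sum(),np.argwhere(k).mean(0))
c=f["color"][170:290,160:300,::-1];c2=f["color"][150:290,300:450,::-1]
cv2.imwrite("pics/c.png",np.hstack([cv2.resize(c[:,:],(400,400),interpolation=2),cv2.resize(c2,(400,400),interpolation=2)]))
```

```text
roof 6294 0.2036029247218639 ((423.78509521484375, -231.79559326171875), (200.01959228515625, 181.65866088867188), 30.971506118774414) [[291.0, -205.0], [385.0, -361.0], [556.0, -258.0], [463.0, -102.0]]
0.003 327 [0.4324 0.1767 0.0048] ((437.605224609375, 183.6351318359375), (191.29335021972656, 185.1562957763672), 12.960341453552246)
0.012 61 [0.4336 0.1756 0.0356] ((436.8783264160156, 177.0420684814453), (36.99577331542969, 11.964922904968262), 7.399527072906494)
0.1 51 [0.4334 0.1774 0.1183] ((437.1297302246094, 179.07635498046875), (53.0015869140625, 8.582545280456543), 9.896074295043945)
0.19 34 [0.4332 0.1763 0.2117] ((434.6643981933594, 176.9358367919922), (10.80206298828125, 18.291757583618164), 37.811370849609375)
0.226 47 [0.4379 0.1793 0.2292] ((437.8969421386719, 179.23085021972656), (13.434983253479004, 15.538168907165527), 4.182188034057617)
S 0.003 196 [0.4327 0.1793 0.0062] ((442.04974365234375, 178.8231201171875), (101.16936492919922, 105.51805877685547), 87.01444244384766)
S 0.012 172 [0.4316 0.1829 0.0314] ((438.482177734375, 181.51104736328125), (41.276676177978516, 15.620195388793945), 12.914016723632812)
S 0.06 74 [0.4357 0.1819 0.0805] ((436.12982177734375, 182.68121337890625), (11.942389488220215, 6.412764549255371), 54.251991271972656)
S 0.111 59 [0.4341 0.1821 0.1176] ((438.1731262207031, 180.99581909179688), (54.70283508300781, 9.729297637939453), 14.4041109085083)
S 0.19 137 [0.4328 0.1829 0.2089] ((433.88031005859375, 183.77413940429688), (20.372652053833008, 13.237496376037598), 58.71099853515625)
S 0.226 29 [0.4353 0.1823 0.2288] ((436.6545715332031, 180.84719848632812), (15.572013854980469, 15.564611434936523), 14.739215850830078)
gauge 0.54 387 [220.44702842 203.35658915]
hook_plate 0.61 230 [211.65652174 394.95652174]
```

View pics/c.png

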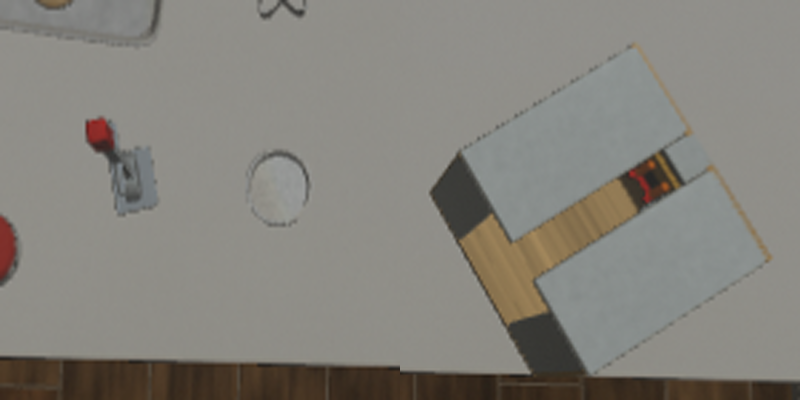

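Picture c confirms the layout. The cabinet's inward axis is at about -59°, with its origin at (0.424,-0.232). The gauge is at (0.438,0.180) with yaw about -78°, dial towards +y.

```bash
cat >> h.py <<'E'
from scipy.spatial.transform import Rotation as R
def go(p,yaw):  # tool pointing down, tool x at yaw (deg)
    s=state();q=s["tool_rot"];r=R.from_quat([q[1],q[2],q[3],q[0]])
    t=R.from_euler("z",yaw,degrees=True)*R.from_euler("x",180,degrees=True)
    print("shift",(r.inv().apply(np.array(p)-s["tool_pos"])/.5).round(4),"turn",((r.inv()*t).as_rotvec()/1.5).round(4),
      "tool",s["tool_pos"].round(4),"yaw",np.degrees(np.arctan2(*r.as_matrix()[[1,0],0])).round(2),"F",s["contact_force"].round(2),"w",round(s["gripper_width"],3),"g",round(s["grasp_force"],1),"t",round(s["time"],2))
E
python3 -c "
from h import *
go((.438,.18,.40),102)"
```

```text
shift [ 0.9465 -1.217  -0.3374] turn [ 0.      0.     -0.9036] tool [ 0.2576 -0.5695  0.2313] yaw 24.34 F [ 0.48  0.32 -0.4 ] w 0.996 g 0.0 t 1.3
```

Call:
jog_arm(motion="100 0.05 -0.06 -0.08 0 0 -0.07; 100 0.11 -0.14 -0.16 0 0 -0.14; 100 0.18 -0.23 -0.24 0 0 -0.22; 100 0.25 -0.33 -0.3 0 0 -0.3; 100 0.32 -0.42 -0.33 0 0 -0.37")

```text
time: 1.92
tool_pos: [0.3147, -0.3203, 0.3954]
tool_rot: [0.001, 0.882, 0.472, 0.0]
contact_force: [0.1, 0.6, 0.3]
gripper_width: 1.002
grasp_force: 0.0
```

```bash
python3 -c "
from h import *
go((.438,.18,.40),102)"
```

```text
shift [ 0.9691 -0.3502 -0.011 ] turn [ 0.0015  0.0013 -0.5319] tool [ 0.3147 -0.3203  0.3954] yaw 56.29 F [0.14 0.59 0.3 ] w 1.002 g 0.0 t 1.93
```

Call:
jog_arm(motion="100 0.11 -0.04 -0.01 0 0 -0.08; 100 0.22 -0.08 -0.01 0 0 -0.16; 100 0.33 -0.12 -0.01 0 0 -0.24; 100 0.44 -0.16 -0.01 0 0 -0.32; 100 0.55 -0.2 -0.01 0 0 -0.4")

```text
time: 2.55
tool_pos: [0.3848, -0.0358, 0.3986]
tool_rot: [0.001, 0.703, 0.712, 0.0]
contact_force: [1.8, 0.6, 0.2]
gripper_width: 0.997
grasp_force: 0.0
```

```bash
python3 -c "
from h import *
go((.438,.18,.32),102)"
```

```text
shift [0.4302 0.1117 0.1572] turn [ 0.001   0.0004 -0.1312] tool [ 0.3848 -0.0358  0.3986] yaw 90.72 F [1.78 0.6  0.23] w 0.997 g 0.0 t 2.55
```

Call:
jog_arm(motion="100 0.11 0.03 0.02 0 0 -0.03; 100 0.22 0.06 0.06 0 0 -0.07; 100 0.33 0.09 0.1 0 0 -0.1; 100 0.43 0.11 0.15 0 0 -0.13; 100 0.43 0.11 0.157 0 0 -0.13")

```text
time: 3.18
tool_pos: [0.4367, 0.1803, 0.317]
tool_rot: [-0.002, 0.629, 0.777, -0.002]
contact_force: [-0.2, -0.3, -0.2]
gripper_width: 1.0
grasp_force: 0.0
```

Run:
```python
from h import *
go((.438,.18,.195),102)
for c in("scene","top"):
    f=grab_frame(c);P,u,v=pts(f)
    a=P[(np.hypot(P[:,0]-.438,P[:,1]-.18)<.06)&(P[:,2]>.226)&(P[:,2]<.235)]
    if len(a):print(c,len(a),a.mean(0),cv2.minAreaRect((a[:,:2]*1000).astype(np.float32)))
    a=P[(np.hypot(P[:,0]-.438,P[:,1]-.18)<.06)&(P[:,2]>.11)&(P[:,2]<.122)]
    if len(a):print(c,len(a),a.mean(0),cv2.minAreaRect((a[:,:2]*1000).astype(np.float32)))
    for t in("gauge_grip","gauge_pin"):print(t,[(np.round(x["at"],3),x["p"]) for x in place_of(c,t)[:1]])
cv2.imwrite("pics/d.png",grab_frame("scene")["color"][100:300,120:320,::-1].repeat(2,0).repeat(2,1))
go((.438,.18,.195),102)
```

```text
shift [-0.0012  0.0036  0.244 ] turn [-0.0033 -0.0002 -0.0001] tool [0.4367 0.1803 0.317 ] yaw 101.99 F [-0.18 -0.32 -0.23] w 1.0 g 0.0 t 3.17
scene 30 [0.43511466 0.18215293 0.22876404] ((437.5889892578125, 181.39630126953125), (15.884214401245117, 13.91294002532959), 23.00160026550293)
scene 64 [0.43432549 0.1823641  0.11766497] ((437.7364196777344, 181.7093963623047), (54.480194091796875, 8.360118865966797), 15.227316856384277)
gauge_grip [(array([0.441, 0.18 , 0.21 ]), 0.77)]
gauge_pin [(array([0.438, 0.184, 0.116]), 0.67)]
gauge_grip []
gauge_pin [(array([0.439, 0.184, 0.113]), 0.52)]
shift [0.0062 0.     0.2521] turn [ 0.0015  0.     -0.005 ] tool [0.4383 0.1769 0.3211] yaw 101.57 F [0.45 0.32 0.21] w 1.003 g 0.0 t 3.52
```

View pics/d.png

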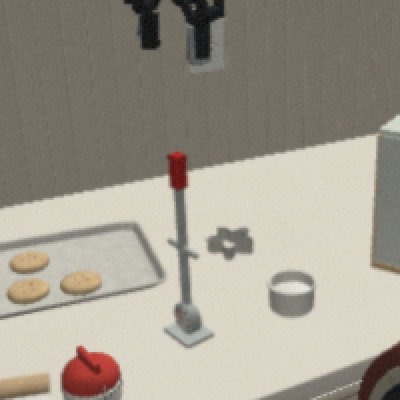

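Gripper hangs above the handle (crop d: handle at (178,170), fingers at (150,30)/(203,40)). I'll descend and close.

Call:
jog_arm(motion="100 0.007 0 0.06 0 0 0; 100 0.007 0 0.12 0 0 0; 100 0.007 0 0.18 0 0 0; 100 0.007 0 0.23 0 0 0; 100 0.007 0 0.252 0 0 0")

```text
time: 4.15
tool_pos: [0.4368, 0.1805, 0.1928]
tool_rot: [-0.0, 0.632, 0.775, -0.001]
contact_force: [0.5, -0.1, -0.5]
gripper_width: 1.001
grasp_force: 0.0
```

Call:
jog_arm(motion="100 0 0 0 0 0 0; 0 0 0 0 0 0 0; 0 0 0 0 0 0 0; 0 0 0 0 0 0 0; 0 0 0 0 0 0 0")

```text
time: 4.78
tool_pos: [0.4376, 0.1814, 0.1944]
tool_rot: [0.001, 0.631, 0.775, 0.001]
contact_force: [0.2, 0.1, -0.4]
gripper_width: 0.176
grasp_force: 58.4
```

```bash
python3 -c "
from h import *
go((.438,.18,.195),102)"
```

```text
shift [-0.0029  0.0003 -0.0012] turn [ 0.001   0.0001 -0.0035] tool [0.4376 0.1814 0.1944] yaw 101.7 F [ 0.15  0.07 -0.35] w 0.176 g 58.4 t 4.78
```

Call:
jog_arm(motion="0 0 0 -0.02 0 0 0; 0 0 0 -0.06 0 0 0; 0 0 0 -0.11 0 0 0; 0 0 0 -0.15 0 0 0; 0 0 0 -0.16 0 0 0")

```text
time: 5.4
tool_pos: [0.438, 0.1815, 0.2765]
tool_rot: [0.001, 0.631, 0.775, 0.002]
contact_force: [-0.9, 0.5, -2.0]
gripper_width: 0.178
grasp_force: 58.6
```

```bash
python3 -c "
from h import *
go((.3518,-.1118,.275),121)"
```

```text
shift [-0.5395 -0.2877  0.0017] turn [ 0.0026  0.0003 -0.2247] tool [0.438  0.1815 0.2765] yaw 101.69 F [-0.89  0.49 -1.99] w 0.178 g 58.6 t 5.4
```

Call:
jog_arm(motion="0 -0.02 -0.01 0 0 0 -0.01; 0 -0.07 -0.04 0 0 0 -0.03; 0 -0.14 -0.075 0 0 0 -0.06; 0 -0.21 -0.11 0 0 0 -0.09; 0 -0.28 -0.15 0 0 0 -0.12")

```text
time: 6.02
tool_pos: [0.3907, 0.0276, 0.2722]
tool_rot: [-0.001, 0.558, 0.83, -0.001]
contact_force: [-0.2, -0.9, -3.1]
gripper_width: 0.176
grasp_force: 58.5
```

```bash
python3 -c "
from h import *
go((.3518,-.1118,.270),121)"
```

```text
shift [-0.2289 -0.1771  0.0047] turn [-0.0015 -0.0006 -0.1033] tool [0.3907 0.0276 0.2722] yaw 112.12 F [-0.22 -0.9  -3.13] w 0.176 g 58.5 t 6.03
```

Call:
jog_arm(motion="0 -0.06 -0.045 0.002 0 0 -0.03; 0 -0.12 -0.09 0.003 0 0 -0.06; 0 -0.17 -0.13 0.005 0 0 -0.08; 0 -0.21 -0.16 0.005 0 0 -0.1; 0 -0.225 -0.175 0.005 0 0 -0.103")

```text
time: 6.65
tool_pos: [0.3519, -0.109, 0.27]
tool_rot: [-0.001, 0.494, 0.869, -0.0]
contact_force: [-0.4, 0.3, -2.2]
gripper_width: 0.177
grasp_force: 58.6
```

Call:
jog_arm(motion="0 0 0 0 0 0 0; 0 0 0 0 0 0 0; 0 0 0 0 0 0 0; 0 0 0 0 0 0 0; 0 0 0 0 0 0 0")

```text
time: 7.28
tool_pos: [0.3532, -0.1078, 0.2713]
tool_rot: [0.0, 0.493, 0.87, -0.0]
contact_force: [0.6, 0.1, -1.6]
gripper_width: 0.18
grasp_force: 58.6
```

Run:
```python
from h import *
go((.3518,-.1118,.264),121)
f=grab_frame("top");np.savez("top2.npz",**f)
for t in("gauge","gauge_pin","gauge_dial","cabinet","roof_slot","hook_mouth","hook_plate"):print(t,[(np.round(x["at"],3),x["p"]) for x in place_of("top",t)[:2]])
cv2.imwrite("pics/e.png",cv2.resize(f["color"][130:300,280:460,::-1],(720,600),interpolation=2)[:600])
P,u,v=pts(f);a=P[(np.hypot(P[:,0]-.352,P[:,1]+.112)<.05)]
for lo,hi in((.07,.13),(.175,.195),(.2,.3)):
    b=a[(a[:,2]>lo)&(a[:,2]<hi)]
    if len(b)>4: print(lo,len(b),b.mean(0),cv2.minAreaRect((b[:,:2]*1000).astype(np.float32)))
```

```text
shift [-0.0054 -0.0065  0.0146] turn [ 0.      0.     -0.0012] tool [ 0.3532 -0.1078  0.2713] yaw 120.89 F [ 0.6   0.15 -1.6 ] w 0.18 g 58.6 t 7.28
gauge [(array([ 0.352, -0.112,  0.073]), 0.61)]
gauge_pin [(array([ 0.354, -0.106,  0.195]), 0.49)]
gauge_dial [(array([ 0.349, -0.099,  0.098]), 0.53)]
cabinet []
roof_slot []
hook_mouth [(array([ 0.348, -0.096,  0.1  ]), 0.58), (array([ 0.451, -0.272,  0.168]), 0.44)]
hook_plate []
0.07 78 [ 0.33810058 -0.11653214  0.0969036 ] ((339.2559814453125, -114.7236328125), (19.382780075073242, 34.51580810546875), 32.456764221191406)
0.175 11 [ 0.34327605 -0.11122298  0.18976995] ((340.9021301269531, -112.6357421875), (22.362035751342773, 1.9636118412017822), 38.93056106567383)
```

View pics/e.png

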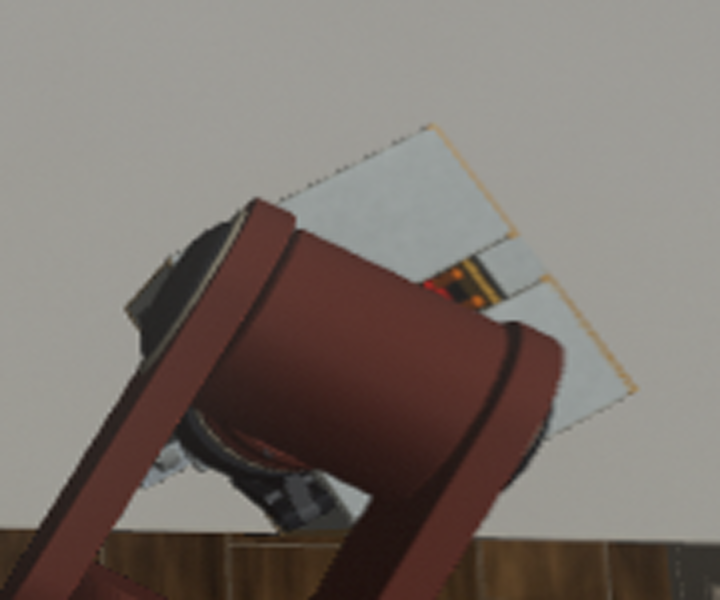

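Picture e: the arm hides the doorway, but the hook's orange noses show at (465,280). Pose by kinematics is in line with the slot. I'll lower it to carry height and line up.

Call:
jog_arm(motion="0 -0.002 -0.003 0.006 0 0 0; 0 -0.005 -0.0065 0.012 0 0 0; 0 -0.005 -0.0065 0.014 0 0 0; 0 -0.005 -0.0065 0.0145 0 0 0; 0 -0.005 -0.0065 0.0145 0 0 0")

```text
time: 8.3
tool_pos: [0.3516, -0.1119, 0.2641]
tool_rot: [0.0, 0.494, 0.87, 0.0]
contact_force: [0.4, -0.2, -1.6]
gripper_width: 0.177
grasp_force: 58.6
```

```bash
cat >> h.py <<'E'
def cab():
    p=state()["tool_pos"];d=np.array([.5145,-.8575]);e=p[:2]-[.4238,-.2318]
    print("cab s,lat mm",(e@d*1000).round(1),((-d[1]*e[0]+d[0]*e[1])*1000).round(1))
E
python3 -c "
from h import *
cab();go((.4446,-.2665,.264),121)"
```

```text
cab s,lat mm -140.0 -0.2
shift [-3.608e-01  1.100e-03  2.000e-04] turn [ 0.      0.     -0.0017] tool [ 0.3516 -0.1119  0.2641] yaw 120.85 F [ 0.38 -0.2  -1.64] w 0.177 g 58.6 t 8.3
```

Call:
jog_arm(motion="0 -0.02 0 0 0 0 0; 0 -0.05 0 0 0 0 0; 0 -0.09 0 0 0 0 0; 0 -0.13 0 0 0 0 0; 0 -0.15 0 0 0 0 0")

```text
time: 8.93
tool_pos: [0.3906, -0.1776, 0.2638]
tool_rot: [-0.0, 0.494, 0.869, 0.0]
contact_force: [-0.1, -0.0, -2.0]
gripper_width: 0.176
grasp_force: 58.6
```

```bash
python3 -c "
from h import *
cab();go((.4446,-.2665,.264),121)"
```

```text
cab s,lat mm -63.6 -0.6
shift [-0.208   0.0019 -0.0006] turn [-0.0003 -0.0005 -0.0024] tool [ 0.3906 -0.1776  0.2638] yaw 120.79 F [-0.14 -0.02 -2.01] w 0.176 g 58.6 t 8.93
```

Call:
jog_arm(motion="0 -0.03 0.001 0 0 0 -0.002; 0 -0.07 0.002 0 0 0 -0.002; 0 -0.11 0.002 0 0 0 -0.002; 0 -0.15 0.002 0 0 0 -0.002; 0 -0.17 0.002 0 0 0 -0.002")

```text
time: 9.55
tool_pos: [0.4349, -0.2496, 0.2638]
tool_rot: [-0.0, 0.492, 0.87, 0.0]
contact_force: [0.3, -0.7, -1.9]
gripper_width: 0.178
grasp_force: 58.6
```

```bash
python3 -c "
from h import *
cab();go((.4446,-.2665,.264),121)"
```

```text
cab s,lat mm 21.0 0.4
shift [-0.0389 -0.0008 -0.0004] turn [-0.0001 -0.0003  0.0001] tool [ 0.4349 -0.2496  0.2638] yaw 121.01 F [ 0.25 -0.73 -1.88] w 0.178 g 58.6 t 9.55
```

Call:
jog_arm(motion="0 -0.01 0 0 0 0 0; 0 -0.022 0 0 0 0 0; 0 -0.032 0 0 0 0 0; 0 -0.038 0 0 0 0 0; 0 -0.039 0 0 0 0 0")

```text
time: 10.18
tool_pos: [0.4446, -0.2655, 0.2641]
tool_rot: [-0.0, 0.492, 0.87, 0.0]
contact_force: [-0.4, -0.5, -2.4]
gripper_width: 0.181
grasp_force: 58.6
```

Run:
```python
from h import *
cab();go((.4446,-.2665,.264),121)
f=grab_frame("scene");g=grab_frame("top")
cv2.imwrite("pics/f.png",np.hstack([cv2.resize(f["color"][120:270,300:450,::-1],(400,400)),cv2.resize(g["color"][130:300,290:460,::-1],(400,400))]))
cab();go((.4446,-.2665,.264),121)
```

```text
cab s,lat mm 39.6 0.5
shift [-0.0018 -0.001   0.0002] turn [ 0.     -0.      0.0003] tool [ 0.4446 -0.2655  0.2641] yaw 121.03 F [-0.45 -0.54 -2.44] w 0.181 g 58.6 t 10.18
cab s,lat mm 39.4 0.5
shift [-0.002  -0.001   0.0001] turn [ 0.     -0.0001  0.0003] tool [ 0.4445 -0.2654  0.264 ] yaw 121.03 F [ 1.02  0.82 -1.49] w 0.178 g 58.6 t 10.28
```

View pics/f.png

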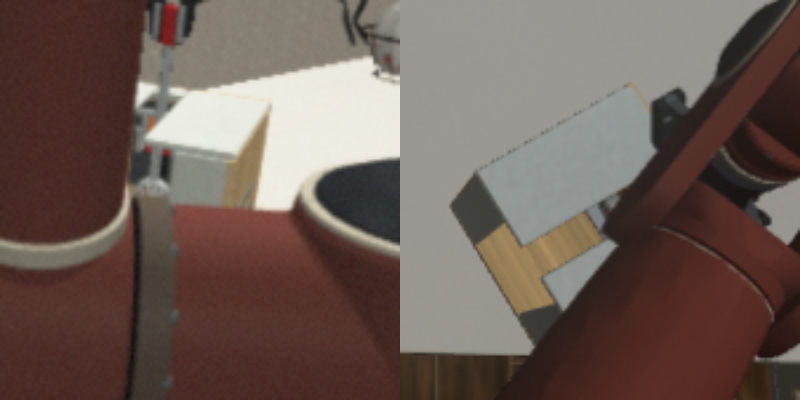

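Picture f: the stem is in the slot and the gripper is clear above the roof. Now I lower it by feel.

Call:
jog_arm(motion="0 -0.001 -0.001 0.003 0 0 0; 0 -0.001 -0.001 0.006 0 0 0; 0 -0.001 -0.001 0.01 0 0 0; 0 -0.001 -0.001 0.014 0 0 0; 0 -0.001 -0.001 0.018 0 0 0")

```text
time: 10.9
tool_pos: [0.4443, -0.2661, 0.2548]
tool_rot: [-0.0, 0.492, 0.87, 0.0]
contact_force: [-0.4, -0.0, -2.2]
gripper_width: 0.177
grasp_force: 58.6
```

Call:
jog_arm(motion="0 0 0 0.002 0 0 0; 0 0 0 0.004 0 0 0; 0 0 0 0.006 0 0 0; 0 0 0 0.008 0 0 0; 0 0 0 0.01 0 0 0")

```text
time: 11.52
tool_pos: [0.4444, -0.2662, 0.25]
tool_rot: [0.0, 0.492, 0.87, 0.0]
contact_force: [-0.2, 0.0, -1.0]
gripper_width: 0.178
grasp_force: 58.6
```

Call:
jog_arm(motion="0 0 0 0.002 0 0 0; 0 0 0 0.004 0 0 0; 0 0 0 0.006 0 0 0; 0 0 0 0.006 0 0 0; 0 0 0 0.006 0 0 0")

```text
time: 12.15
tool_pos: [0.4444, -0.2661, 0.2471]
tool_rot: [0.0, 0.492, 0.87, 0.0]
contact_force: [-0.8, 0.2, -1.7]
gripper_width: 0.181
grasp_force: 58.6
```

```bash
python3 -c "
from h import *
cab();go((.4444,-.2662,.2244),121);s=state();print(s['ft_torque'])"
```

```text
cab s,lat mm 40.0 -0.0
shift [-0.0001 -0.0001  0.0454] turn [0.     0.     0.0003] tool [ 0.4444 -0.2661  0.2471] yaw 121.03 F [-0.84  0.18 -1.74] w 0.181 g 58.6 t 12.15
[-0.05976896  0.00343337 -0.03273724]
```

No contact yet; continuing.

Call:
jog_arm(motion="0 0 0 0.002 0 0 0; 0 0 0 0.004 0 0 0; 0 0 0 0.006 0 0 0; 0 0 0 0.008 0 0 0; 0 0 0 0.008 0 0 0")

```text
time: 12.78
tool_pos: [0.4444, -0.2661, 0.2434]
tool_rot: [0.0, 0.492, 0.87, 0.0]
contact_force: [-1.7, 1.0, 0.7]
gripper_width: 0.18
grasp_force: 59.0
```

Call:
jog_arm(motion="0 0 0 0.002 0 0 0; 0 0 0 0.004 0 0 0; 0 0 0 0.006 0 0 0; 0 0 0 0.006 0 0 0; 0 0 0 0.006 0 0 0")

```text
time: 13.4
tool_pos: [0.4448, -0.2664, 0.2424]
tool_rot: [0.001, 0.492, 0.87, -0.0]
contact_force: [-1.7, 2.5, 8.1]
gripper_width: 0.175
grasp_force: 59.9
```

Call:
jog_arm(motion="0 0 0 0.002 0 0 0; 0 0 0 0.004 0 0 0; 0 0 0 0.006 0 0 0; 0 0 0 0.006 0 0 0; 0 0 0 0.006 0 0 0")

```text
time: 14.02
tool_pos: [0.4455, -0.2668, 0.2395]
tool_rot: [0.002, 0.492, 0.87, -0.0]
contact_force: [-0.4, 1.2, 6.0]
gripper_width: 0.177
grasp_force: 59.6
```

Call:
jog_arm(motion="0 0 0 0.001 0 0 0; 0 0 0 0.002 0 0 0; 0 0 0 0.003 0 0 0; 0 0 0 0.004 0 0 0; 0 0 0 0.004 0 0 0")

```text
time: 14.65
tool_pos: [0.4451, -0.2666, 0.235]
tool_rot: [0.001, 0.492, 0.87, -0.0]
contact_force: [3.7, -2.3, 0.3]
gripper_width: 0.178
grasp_force: 58.7
```

Call:
jog_arm(motion="0 0 0 0.001 0 0 0; 0 0 0 0.002 0 0 0; 0 0 0 0.003 0 0 0; 0 0 0 0.004 0 0 0; 0 0 0 0.004 0 0 0")

```text
time: 15.28
tool_pos: [0.4446, -0.2669, 0.2333]
tool_rot: [0.001, 0.492, 0.87, -0.001]
contact_force: [3.9, -3.6, 0.6]
gripper_width: 0.175
grasp_force: 59.0
```

Call:
jog_arm(motion="0 -0.001 0 0.001 0 0 0; 0 -0.002 0 0.002 0 0 0; 0 -0.003 0 0.003 0 0 0; 0 -0.003 0 0.004 0 0 0; 0 -0.003 0 0.004 0 0 0")

```text
time: 15.9
tool_pos: [0.445, -0.2675, 0.2314]
tool_rot: [-0.0, 0.492, 0.87, -0.0]
contact_force: [0.4, -2.0, 5.3]
gripper_width: 0.173
grasp_force: 59.5
```

Call:
jog_arm(motion="0 -0.001 0 0.001 0 0 0; 0 -0.001 0 0.002 0 0 0; 0 -0.001 0 0.003 0 0 0; 0 -0.001 0 0.004 0 0 0; 0 -0.001 0 0.004 0 0 0")

```text
time: 16.52
tool_pos: [0.4453, -0.2679, 0.2312]
tool_rot: [-0.0, 0.492, 0.87, -0.0]
contact_force: [-1.8, -0.4, 10.6]
gripper_width: 0.178
grasp_force: 60.4
```

Call:
jog_arm(motion="0 0.001 0 0.001 0 0 0; 0 0.001 0 0.002 0 0 0; 0 0.001 0 0.003 0 0 0; 0 0.001 0 0.003 0 0 0; 0 0.001 0 0.003 0 0 0")

```text
time: 17.15
tool_pos: [0.4453, -0.2678, 0.2311]
tool_rot: [0.001, 0.492, 0.87, -0.0]
contact_force: [-3.3, -0.0, 14.9]
gripper_width: 0.18
grasp_force: 61.0
```

```bash
python3 -c "
from h import *
cab();go((.4444,-.2662,.2244),121);s=state();print(s['ft_torque'])"
```

```text
cab s,lat mm 41.9 -0.1
shift [0.0037 0.0001 0.0133] turn [-0.0001  0.0012  0.0004] tool [ 0.4453 -0.2678  0.2311] yaw 121.03 F [-3.270e+00 -1.000e-02  1.494e+01] w 0.18 g 61.0 t 17.15
[ 0.08942663  0.68205818 -0.04400823]
```

Call:
jog_arm(motion="0 0 0 0.001 0 0 0; 0 0 0 0.002 0 0 0; 0 0 0 0.002 0 0 0; 0 0 0 0.002 0 0 0; 0 0 0 0.002 0 0 0")

```text
time: 17.77
tool_pos: [0.4454, -0.2679, 0.231]
tool_rot: [0.001, 0.492, 0.871, -0.001]
contact_force: [-4.1, 0.8, 18.5]
gripper_width: 0.179
grasp_force: 61.4
```

Call:
jog_arm(motion="0 0 0 0 0 0 0; 0 0 0 0 0 0 0; 0 0 0 0 0 0 0; 0 0 0 0 0 0 0; 0 0 0 0 0 0 0")

```text
time: 18.4
tool_pos: [0.4454, -0.2679, 0.231]
tool_rot: [0.001, 0.492, 0.871, -0.001]
contact_force: [-3.6, 0.5, 17.7]
gripper_width: 0.18
grasp_force: 61.4
```

Run:
```python
from h import *
go((.4444,-.2662,.2244),121)
for c in("scene","top"):
  f=grab_frame(c)
  for t in("gauge","gauge_pin","hook_plate","flag","keeper"):print(c,t,[(np.round(x["at"],3),x["p"]) for x in place_of(c,t)[:1]])
cv2.imwrite("pics/g.png",cv2.resize(grab_frame("scene")["color"][150:210,340:400,::-1],(600,600),interpolation=2))
```

```text
shift [0.0039 0.     0.0132] turn [0.     0.0015 0.0004] tool [ 0.4454 -0.2679  0.231 ] yaw 121.04 F [-3.63  0.53 17.68] w 0.18 g 61.4 t 18.4
scene gauge []
scene gauge_pin [(array([ 0.445, -0.268,  0.154]), 0.56)]
scene hook_plate [(array([ 0.449, -0.268,  0.14 ]), 0.85)]Traceback (most recent call last):
  File "<stdin>", line 5, in <module>
ValueError: it knows: cabinet, cutter_star, gauge, gauge_dial, gauge_grip, gauge_pin, hook_mouth, hook_plate, kitchen_timer, ramekin, roof_slot
```

Run:
```python
from h import *
f=grab_frame("scene")
np.savez("s3.npz",**f)
cv2.imwrite("pics/g.png",cv2.resize(f["color"][140:200,340:400,::-1],(600,600),interpolation=2))
m=cut_out("scene","hook_plate")
if m: print(m[0]["p"],np.argwhere(m[0]["pixels"]).min(0),np.argwhere(m[0]["pixels"]).max(0))
g0=dict(np.load("scene.npz"))
```

```text
0.56 [159 348] [190 364]
```

View pics/g.png

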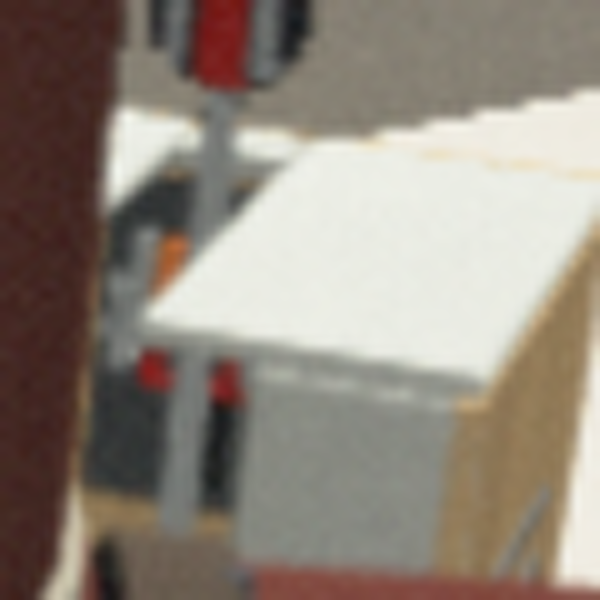

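Picture g: the stem hangs in the slot, the orange keeper is at (170,260) and the red flag at (155,370)/(225,378). I'll compare the flag's height with picture f.

Run:
```python
from h import *
a=cv2.imread("pics/f.png")[:, :400].astype(int);a=cv2.resize(a.astype(np.uint8),(150,150),interpolation=cv2.INTER_AREA).astype(int)
b=np.load("s3.npz")["color"][120:270,300:450,::-1].astype(int)
f=dict(np.load("s3.npz"))
for n,x in(("before",a),("now",b)):
    w=np.clip(x[...,2]-(x[...,0]+x[...,1])/2-40,0,None)
    for nm,c0,c1 in(("left",52,57),("right",59,65)):
        s=w[48:64,c0:c1];r=np.arange(48,64)
        print(n,nm,s.sum(),(s.sum(1)@r/max(s.sum(),1)).round(2),s.sum(1).astype(int))
K=f["intrinsics"];print(K[0,0])
P,u,v=pts(f);m=(u>=352)&(u<=365)&(v>=170)&(v<=181)&(f["color"][v,u,0]>1.8*f["color"][v,u,1])
print(P[m].round(3).tolist()[:12])
```

```text
before left 77.0 54.84 [ 7  0  0  0  0  0  0 33 36  0  0  0  0  0  0  0]
before right 88.0 56.65 [ 0  0  0  0  0  0  0  0 31 57  0  0  0  0  0  0]
now left 340.5 56.24 [ 18   0   0   0   0   0   0  30 100 130  62   0   0   0   0   0]
now right 218.0 58.08 [ 0  0  0  0  0  0  0  0  8 44 87 78  0  0  0  0]
350.2883178497409
[[0.457, -0.261, 0.148], [0.454, -0.262, 0.149], [0.456, -0.26, 0.145], [0.453, -0.261, 0.146], [0.456, -0.268, 0.144], [0.457, -0.262, 0.142], [0.456, -0.265, 0.141], [0.473, -0.286, 0.132], [0.438, -0.273, 0.146], [0.434, -0.274, 0.147], [0.462, -0.268, 0.136], [0.46, -0.27, 0.136]]
```

Flag dropped about 1.4 px (roughly 5 mm), so the pin is home. Easing off.

Call:
jog_arm(motion="0 0 0 -0.002 0 0 0; 0 0 0 -0.004 0 0 0; 0 0 0 -0.006 0 0 0; 0 0 0 -0.008 0 0 0; 0 0 0 -0.008 0 0 0")

```text
time: 19.32
tool_pos: [0.4451, -0.2675, 0.2313]
tool_rot: [0.0, 0.492, 0.87, -0.0]
contact_force: [-0.7, -1.2, 7.0]
gripper_width: 0.182
grasp_force: 59.6
```

Call:
jog_arm(motion="0 0 0 -0.001 0 0 0; 0 0 0 -0.002 0 0 0; 0 0 0 -0.003 0 0 0; 0 0 0 -0.004 0 0 0; 0 0 0 -0.004 0 0 0")

```text
time: 19.95
tool_pos: [0.4449, -0.2672, 0.2316]
tool_rot: [-0.001, 0.492, 0.87, 0.0]
contact_force: [1.7, -2.4, -1.8]
gripper_width: 0.181
grasp_force: 58.6
```

Call:
jog_arm(motion="0 -0.001 0 0.001 0 0 0; 0 -0.001 0 0.001 0 0 0; 0 -0.001 0 0.001 0 0 0; 22 -0.001 0 0.001 0 0 0; 25 -0.001 0 0.001 0 0 0")

```text
time: 20.58
tool_pos: [0.4452, -0.2674, 0.232]
tool_rot: [-0.001, 0.492, 0.871, 0.0]
contact_force: [0.4, -0.6, -0.5]
gripper_width: 0.249
grasp_force: 0.0
```

Call:
jog_arm(motion="30 0 0 0 0 0 0; 45 0 0 0 0 0 0; 60 0 0 0 0 0 0; 60 0 0 0 0 0 0; 60 0 0 0 0 0 0")

```text
time: 21.2
tool_pos: [0.4454, -0.2679, 0.2321]
tool_rot: [-0.0, 0.492, 0.87, 0.0]
contact_force: [0.8, 0.4, 0.2]
gripper_width: 0.6
grasp_force: 0.0
```

Call:
jog_arm(motion="60 0 0 -0.03 0 0 0; 60 0 0 -0.08 0 0 0; 60 0 0 -0.14 0 0 0; 60 0 0 -0.2 0 0 0; 60 0 0 -0.24 0 0 0")

```text
time: 21.82
tool_pos: [0.4457, -0.2681, 0.3551]
tool_rot: [0.002, 0.492, 0.87, -0.0]
contact_force: [0.5, 0.1, 0.3]
gripper_width: 0.595
grasp_force: 0.0
```

Run:
```python
from h import *
go((.4444,-.2662,.2244),121)
f=grab_frame("scene")
cv2.imwrite("pics/h.png",cv2.resize(f["color"][110:210,320:420,::-1],(600,600),interpolation=2))
b=f["color"][120:270,300:450,::-1].astype(int)
w=np.clip(b[...,2]-(b[...,0]+b[...,1])/2-40,0,None)
for c0,c1 in((52,57),(59,65)): s=w[48:64,c0:c1];print(s.sum(),s.sum(1)@np.arange(48,64)/max(s.sum(),1))
for t in("gauge_pin","gauge_grip"):print(t,[(np.round(x["at"],3),x["p"]) for x in place_of("scene",t)[:1]])
```

```text
shift [ 0.0055 -0.0006  0.2613] turn [0.0007 0.002  0.0003] tool [ 0.4457 -0.2681  0.3551] yaw 121.02 F [0.51 0.09 0.28] w 0.595 g 0.0 t 21.82
320.0 56.0578125
226.0 58.02212389380531
gauge_pin [(array([ 0.446, -0.267,  0.155]), 0.58)]
gauge_grip [(array([ 0.446, -0.271,  0.247]), 0.73)]
```

View pics/h.png

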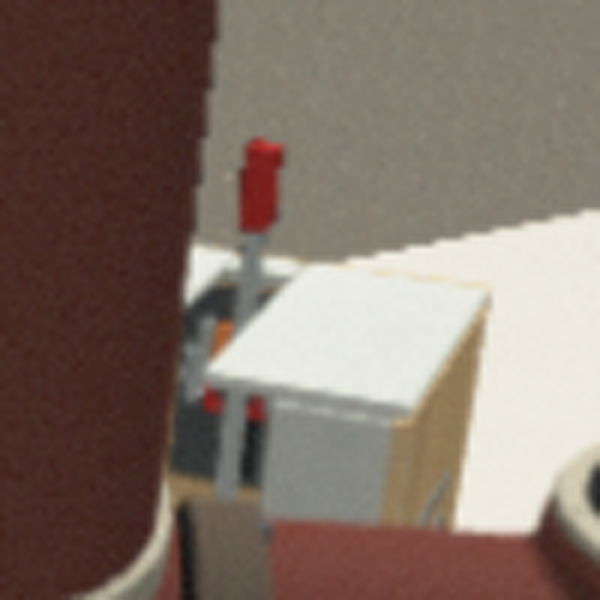

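Picture h: the thermometer hangs upright in the slot (handle at (262,185)), free of the gripper, with the flag still down at (235,405). I'll let it settle, then hand in.

Call:
jog_arm(motion="60 0 0 0 0 0 0; 60 0 0 0 0 0 0; 60 0 0 0 0 0 0; 60 0 0 0 0 0 0; 60 0 0 0 0 0 0")

```text
time: 22.6
tool_pos: [0.4454, -0.2678, 0.3519]
tool_rot: [-0.0, 0.492, 0.87, 0.0]
contact_force: [-0.1, -0.1, 0.4]
gripper_width: 0.595
grasp_force: 0.0
```

Call:
jog_arm(motion="60 0 0 0 0 0 0; 60 0 0 0 0 0 0; 60 0 0 0 0 0 0; 60 0 0 0 0 0 0; 60 0 0 0 0 0 0")

```text
time: 23.22
tool_pos: [0.4454, -0.2678, 0.352]
tool_rot: [-0.0, 0.492, 0.87, 0.0]
contact_force: [0.8, -1.2, 0.1]
gripper_width: 0.602
grasp_force: 0.0
```

Call:
jog_arm(motion="60 0 0 0 0 0 0; 60 0 0 0 0 0 0; 60 0 0 0 0 0 0; 60 0 0 0 0 0 0; 60 0 0 0 0 0 0")

```text
time: 23.85
tool_pos: [0.4454, -0.2678, 0.352]
tool_rot: [-0.0, 0.492, 0.87, 0.0]
contact_force: [-0.3, 0.6, -0.3]
gripper_width: 0.599
grasp_force: 0.0
```

Run:
```python
from h import *
for _ in range(2):
    f=grab_frame("scene")
    P,u,v=pts(f);c=f["color"][v,u].astype(int);m=(np.hypot(P[:,0]-.446,P[:,1]+.268)<.04)&(P[:,2]>.215)&(c[:,0]>2*c[:,1])
    print(P[m].mean(0).round(4),u[m].mean(),m.sum())
print(job_done())
```

```text
[ 0.4408 -0.2646  0.2618] 363.42528735632186 87
[ 0.4414 -0.2646  0.2512] 362.7831325301205 83
the job is handed in; nothing more can be done
None
```

The thermometer hangs free in the hook with its flag down, after a steady push of about 20 N with the pin home. I've handed the job in at about 24 s, but the hand-in gave no verdict, so I can't confirm it passed.

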